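# Hand-pump the honing machine's lubricator until the cycle pin is out

### The job

Give the honing machine its shot of oil: with the fingertips, push the black palm knob of the hand lubricator right down and let it spring right back up, stroke after stroke, until the indicator pin on the divider block has popped fully out. Watch the pin after every stroke and stop there, because one stroke too many draws it back in; leave the knob up and move clear. Do not grip the knob, do not touch the pin itself, and leave the mandrel, sleeve and cartons around the lubricator where they are.

Things in the scene. Friction and masses are not known exactly. Their poses are not given: they have to be found in the camera images.
- lubricator: Hand lubricator bolted to the bench: dark steel plate 130 (x) by 300 (y) by 10 mm. In its middle the aluminium pump with the spring plunger; towards +y a white reservoir, 76 mm across, centre 97 mm off, 104 mm high; towards -y the steel divider block, 52 by 72 mm, 65 mm high. All but the knob is below 105 mm. Origin: centre of its underside, straight below the knob; z up. Turned up to 0.5 rad either way.
- knob: The round black palm knob on the plunger, 44 mm across and 14 mm thick, flat on top over the middle 32 mm. Origin: centre of its underside; it does not turn, its z points up.
- knob_top (a point): Centre of the knob's flat top face, 135 mm above the bench when the plunger is up, 110 mm when it is fully down. Below the knob the coil spring and the stem, 36 mm high when up.
- plunger (a joint): How far the plunger is pushed down, m: 0 up, 0.025 fully down on its hard stop. A spring returns it; pushing it takes about 4 N at the top and 8 to 15 N further down, more only on the stop. A stroke counts fully only when it goes down to at least 0.0235 and comes back up to 0.001 or less before the next.
- pin_rod: Bright steel indicator pin, 9 mm thick, upright in the dark hexagon gland on the divider block (third of its four sections from the pump), 100 mm from the knob's axis along the lubricator's -y. A black groove 4 mm wide at its foot comes out of the gland only when the pin is fully out. Origin: centre of its top end.
- pin_tip (a point): Top end of the indicator pin: 80 mm above the bench when fully in (it then shows 3 mm above its gland), 104 mm when fully out.
- pin (a joint): How far the pin stands out, m: 0 fully in (as at the start), 0.024 fully out. It moves only on down-strokes and stays in between. Three to five full strokes are needed, and nothing shows how many: the first one to three leave it in, the last but one lifts it half-way (about 0.013), the last brings it fully out. One more draws it back to about 0.008, further ones right in, and it does not come out again.
- mandrel: Loose bystander: grey round honing adapter 46 mm across with a thin upright dark rod, 162 mm high in all. Origin: centre of its underside. About 0.24 m from the pump, beside the lubricator's one end.
- sleeve: Loose bystander: upright dark steel tube, 42 mm across, 46 mm high. Origin: centre of its underside. Beside the lubricator's other end.
- long_carton: Loose bystander: dark brown carton 150 by 30 by 28 mm high, lying on the far side of the lubricator. Origin: centre of its underside, long side along its x.
- short_carton: Loose bystander: dark brown carton 85 by 30 by 28 mm high, lying on the robot's side of the lubricator. Origin: centre of its underside, long side along its x.

How it is judged (in metres and radians):
On the way, in this order (a step that is already met when the one before it is completed fails the run):
1. the knob has been pushed fully down (plunger past 22 mm) (value of joint plunger above 0.022 m).
2. after the strokes, the pin stands fully out (at least 21 mm) (value of joint pin above 0.021 m), for 0.2 s.
At the end, for the whole second after the job is handed in: The indicator pin stands out at least 21 mm of its 24 mm, the plunger is back up (within 2 mm), and mandrel, sleeve and both cartons are within 12 mm of where they stood (value of joint pin above 0.021 m and value of joint plunger below 0.002 m and distance of each of mandrel, sleeve, long_carton, short_carton from where it was at the start of the episode below 0.012 m); the robot touches nothing.
It fails at once if the indicator pin is touched by the robot (over 1 N) (contact force between any of the fingers, the arm and pin_rod above 1 N).
It fails at once if the knob is straddled or gripped between the fingers instead of being pushed on top (contact force between any of the fingers, the arm and knob above 1 N and horizontal distance between the grasp point and knob_top below 0.04 m and z of the grasp point in the frame of knob below 0.019 m).
It fails at once if the mandrel, the sleeve or a carton is shifted by more than 12 mm or lifted (distance of any of mandrel, sleeve, long_carton, short_carton from where it was at the start of the episode above 0.012 m).
It also fails if it takes over 54 s, if anything falls off the work surface, if the arm or the gripper's body presses on something with over 40 N, if the wrist force passes 120 N, or if a joint passes its speed limit or range.

### The arm

A 6-joint arm with a two-finger parallel gripper is mounted at the origin on the work surface. World frame = base frame: x ahead of the robot, y to its left, z up, the work surface at z = 0. Lengths are in m, angles in degrees, forces in N, time in s.
With the tool pointing down it reaches from about 0.35 to 0.95 m from the base axis. Payload 17.4 kg.
Tool frame: the origin (TCP) lies between the finger pads; the fingertips stand 14 mm ahead of it and the grasp point (between the pads) lies 5 mm behind it; y points along the fingers, x is the direction in which the jaws open and shut, and the axes are right-handed (so a half turn about y gives the same grasp; the last joint's range is limited). The gripper opens to 93 mm and grips with 3 to 60 N. Pads are 15 mm wide; open, the fingers measure 128 mm over their backs; the gripper's body (75 mm by 188 mm) begins 65 mm behind the grasp point.
Start: joints at [70.084, 6.646, 82.598, -0, 90.757, -2.166], TCP at [0.206, 0.643, 0.233] pointing down, gripper open.
Joint ranges: [-162.19, 162.19], [-47.58, 125.68], [4.15, 143.07], [-65.23, 245.23], [0.69, 171.88], [-170.13, 170.13]. Speed limits (degrees/s): [108.29, 108.29, 127.2, 180, 180, 180].

### API

Orientations are given as a 3x3 rotation matrix whose columns are the frame's x, y, z axes.
In Python, from bench import sensors, viewer, workorder gives the robot as it stands.
- The arm moves only by the tool servo_tool, never from a script. Its arguments are lists of equal length, an entry for each row: "translation": the shift along the tool's x, y, z as a fraction of full scale, a list of three; "twist": the turn about the tool's y as a fraction of full scale. In form: {"translation": [[dx, dy, dz], ...], "twist": [twist, ...]}. A call has 1 to 5 rows; each row shifts and turns the commanded pose from where the row before left it, along the tool's axes as they then stand; what a row does not reach is not made up. Full scale, the value 1, is 0.06 m for a shift and 0.08 rad for a turn. A row lasts 1/8 s, in which the tool goes at most 62.5 mm and 10.7 degrees, less where a joint would pass 70% of its speed; a pose out of reach is approached as far as the arm can. A call with a number of a shift or a turn outside -1 to 1 is refused whole. A call with a gripper value outside its range is refused whole. "gripper" is the opening, from 0 (shut) to 1 (fully open), set as the call begins (left out, the last holds). The fingers move at their own pace and stop on an object; "newtons" is the grip in N (left out, the last holds). Time passes only in rows, so rows that do not move let the fingers close. It gives the time, the measured TCP pose, the force and the opening at its end, in the units of the state.
- sensors.state(): the state, without advancing time (a new reading comes with each control period).
- viewer.read_camera(name): name is "scene" or "side" or "wrist"; returns the picture (480x640x3 uint8, red, green, blue); there is no depth.
- viewer.camera_info(name): a dict with "fovy" (degrees; the focal length in pixels is half the picture's height over the tangent of half this angle, whatever the lens; pixels are square), "cx", "cy" (the principal point, pixels), "camera_from_world" (4x4, takes a point from world to camera coordinates). Camera axes: x right, y down, z forward; pixel columns grow to the right and rows downward; lengths in m; the calibration is good to about 2 mm. A picture is of the moment at which its call begins: read the wrist's pose just before it. camera_info takes no time and is no camera call; for the wrist camera it gives the pose at the moment of the call.
- workorder.close_job(): hands the job in, once; it reports no verdict.
The state is a dict: "t": time; "joints": joint angles; "dq": joint speeds; "joint_torque": joint torques, N m; "position": TCP position; "tcp_rot": TCP orientation; "ft_force": force on the tool from outside, world axes, zero at the start; "moment": the same for the moment, N m; "grip_width": opening from 0.0 (shut) to 1.0 (fully open).
Only numpy, scipy, OpenCV 4.12 (cv2) and the standard library are available. Lean on these libraries where they do the work, as an engineer would, in place of code of your own. Each camera call takes 0.05 s, during which the arm holds its last target.

## Working session

There is one attempt and no reset: what is moved stays moved. The work goes in short steps, Python scripts to look and compute and a tool call to move; the robot and the scene stay as the last step left them, time stands still between calls to the robot, and variables do not carry over. Pictures are saved under pics/ and viewed, and the job is handed in when it is done.

Besides the shell and the picture viewer there is one more tool, called after "Request:" as a command line: name --pt "numbers of a row" for each row, then --argument value for the rest. servo_tool: Moves the arm, as the interface text tells. Its arguments: {"type":"object","properties":{"translation":{"type":"array","items":{"type":"array","items":{"type":"number"}}},"twist":{"type":"array","items":{"type":"number"}},"gripper":{"type":"number"},"newtons":{"type":"number"}},"required":["translation","twist"]}

```bash
mkdir -p pics; cat > h.py <<'E'
import numpy as np, cv2
from bench import sensors, viewer, workorder
def shot(c,n):
    i=viewer.camera_info(c); im=viewer.read_camera(c); cv2.imwrite(f'pics/{n}.png',im[:,:,::-1]); np.save(f'pics/{n}.npy',im); return im,i
def proj(i,P):
    T=np.array(i['camera_from_world']); p=T[:3,:3]@np.array(P)+T[:3,3]; f=240/np.tan(np.radians(i['fovy']/2))
    return np.array([i['cx']+f*p[0]/p[2], i['cy']+f*p[1]/p[2]])
def ray(i,uv,z):
    T=np.array(i['camera_from_world']); f=240/np.tan(np.radians(i['fovy']/2)); R=T[:3,:3]; c=-R.T@T[:3,3]
    d=R.T@np.array([(uv[0]-i['cx'])/f,(uv[1]-i['cy'])/f,1]); return c+d*(z-c[2])/d[2]
E
python3 - <<'E'
from h import *
for c in ['scene','side','wrist']:
    im,i=shot(c,c+'0'); print(c,i['fovy'],i['cx'],i['cy'],np.array(i['camera_from_world']).round(3).tolist())
print(sensors.state())
E
```

```text
scene 55.394841465834645 318.7822968035957 239.50056482569354 [[0.493, 0.87, 0.02, -0.327], [0.498, -0.263, -0.826, -0.192], [-0.713, 0.417, -0.563, 1.276], [0.0, 0.0, 0.0, 1.0]]
side 56.89304281349046 320.14350758461904 235.87296432201316 [[0.94, -0.341, 0.014, -0.547], [-0.217, -0.629, -0.746, 0.214], [0.263, 0.698, -0.666, 0.893], [0.0, 0.0, 0.0, 1.0]]
wrist 64.55205370861862 318.7050887652122 241.03111639348248 [[0.305, 0.952, -0.0, -0.675], [0.915, -0.293, 0.277, -0.032], [0.264, -0.085, -0.961, 0.39], [0.0, 0.0, 0.0, 1.0]]
{'t': 0.15, 'joints': array([ 7.00854989e+01,  6.66838739e+00,  8.26233618e+01, -5.50551805e-05,
        9.07585258e+01, -2.16674198e+00]), 'dq': array([-0.09946897, -0.01407796, -0.08169758,  0.0167994 ,  0.13455501,
       -0.06242374]), 'joint_torque': array([ 1.22206391e-03, -7.21761203e+01, -6.22954988e+01,  7.79696577e-02,
        2.24696071e-02, -1.80253994e-05]), 'position': array([0.20573327, 0.642746  , 0.23210692]), 'tcp_rot': array([[ 3.04826932e-01, -2.97975841e-04, -9.52407714e-01],
       [ 9.52407357e-01, -8.25319487e-04,  3.04827076e-01],
       [-8.76871750e-04, -9.99999615e-01,  3.22147760e-05]]), 'ft_force': array([ 0.30939531, -0.35870478, -0.57459844]), 'moment': array([-0.03527747,  0.0179675 , -0.04317747]), 'grip_width': 0.9993512673961662}
```

View pics/scene0.png

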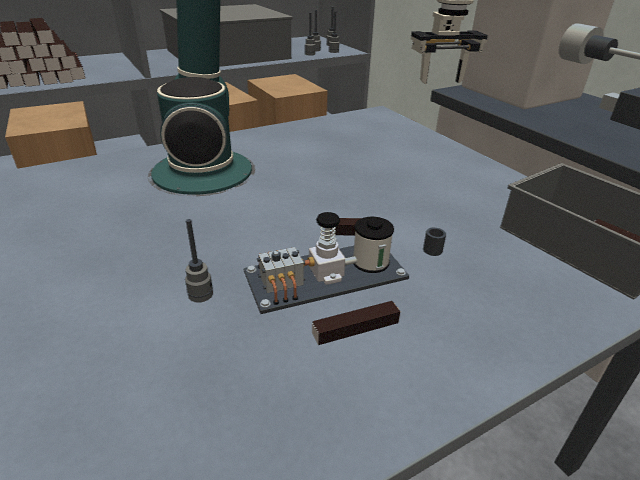

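View pics/side0.png

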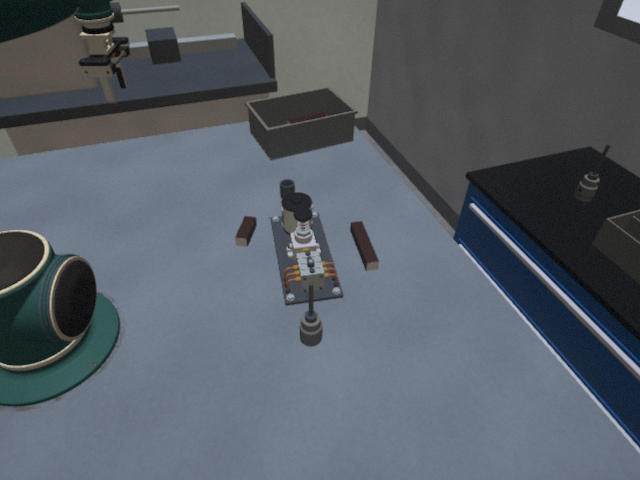

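View pics/wrist0.png

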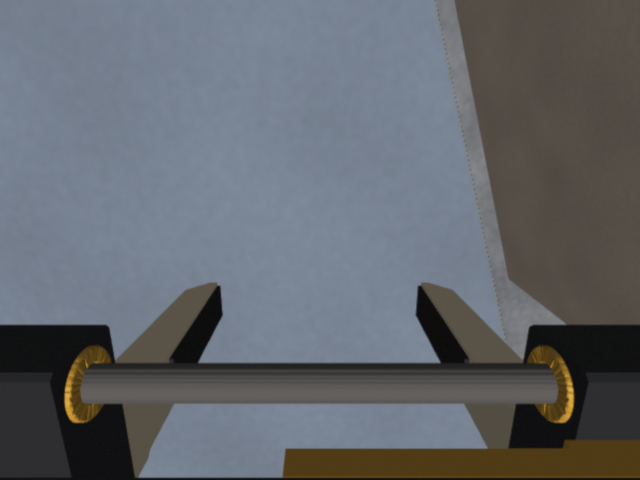

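The scene view shows the knob near (328,219), the divider block near (281,257), the reservoir near (374,232) and the mandrel at (199,285). In the side view the knob is near (303,214). I'll zoom in next.

```bash
python3 - <<'E'
import cv2
a=cv2.imread('pics/scene0.png')[200:310,240:410]; b=cv2.imread('pics/side0.png')[180:310,235:390]
cv2.imwrite('pics/z1.png',cv2.resize(a,None,fx=4.5,fy=4.5,interpolation=2)); cv2.imwrite('pics/z2.png',cv2.resize(b,None,fx=4.5,fy=4.5,interpolation=2))
E
```

```text
(no output)
```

View pics/z1.png

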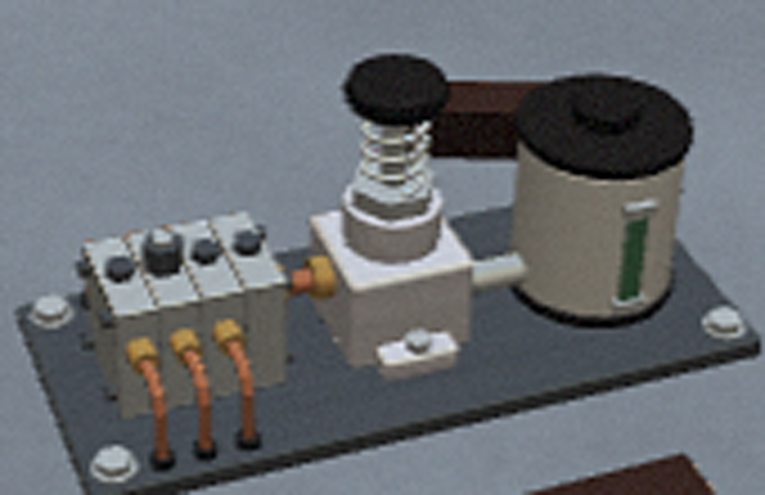

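View pics/z2.png

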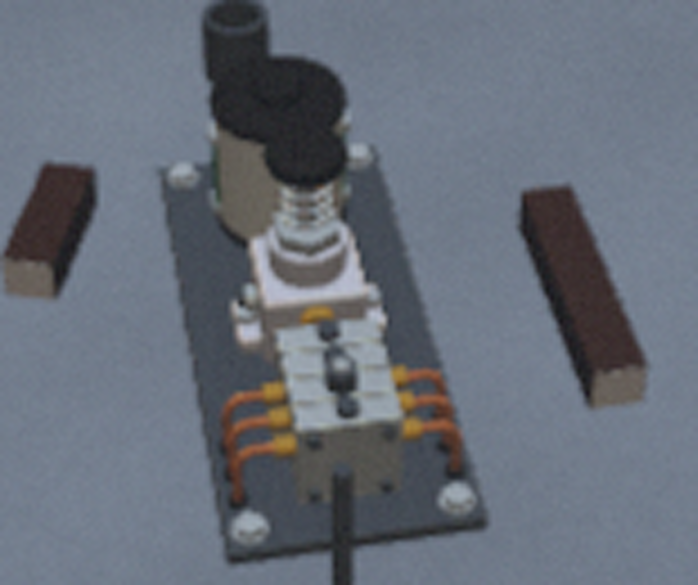

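```bash
python3 - <<'E'
from h import *
s=viewer.camera_info('scene'); d=viewer.camera_info('side')
k1=ray(s,(328.2,218.6),.135); k2=ray(d,(303,213),.135)
p1=ray(s,(276,252.4),.08); p2=ray(d,(310.8,259),.08)
print(k1,k2,p1,p2)
# full model fit w/ plate corners
cs={'scene':[(240+18/4.5,200+310/4.5)], }
k=(k1+k2)/2;p=(p1+p2)/2
v=(k-p)[:2]; print(np.linalg.norm(v), np.degrees(np.arctan2(v[1],v[0]))-90)
print('mandrel',ray(s,(199,295),0.0),ray(d,(311,336),0.01),'sleeve',ray(s,(434,250),0), 'carton',ray(s,(346,225),.014),ray(s,(355,325),.014))
E
```

```text
[0.56951979 0.06948498 0.135     ] [0.56273418 0.06682909 0.135     ] [ 0.54990975 -0.02662297  0.08      ] [ 0.54947277 -0.02536636  0.08      ]
0.09557549621220908 -9.902141425960295
mandrel [ 0.50387851 -0.16496798  0.        ] [ 0.50047476 -0.16851139  0.01      ] sleeve [0.59929578 0.32089158 0.        ] carton [0.44467505 0.19420133 0.014     ] [0.71803774 0.03897646 0.014     ]
```

Request:
servo_tool --pt "-0.65 0 -0.77" --pt "-0.65 0 -0.77" --pt "-0.65 0 -0.77" --pt "-0.65 0 -0.77" --pt "-0.65 0 -0.77" --twist '[0,0,0,0,0]' --gripper 0

```text
t: 0.78
position: [0.3669, 0.385, 0.2325]
tcp_rot: [[0.305, 0.0, -0.952], [0.952, 0.0, 0.305], [0.0, -1.0, -0.0]]
ft_force: [0.4, 0.7, -0.1]
grip_width: 0.512
```

Request:
servo_tool --pt "-0.65 0 -0.77" --pt "-0.65 0 -0.77" --pt "-0.65 0 -0.77" --pt "-0.65 0 -0.77" --pt "-0.65 0 -0.77" --twist '[0,0,0,0,0]'

```text
t: 1.4
position: [0.5276, 0.1287, 0.2327]
tcp_rot: [[0.305, 0.0, -0.952], [0.952, 0.0, 0.305], [0.0, -1.0, -0.0]]
ft_force: [0.8, 1.2, 0.7]
grip_width: 0.011
```

```bash
python3 - <<'E'
from h import *
st=sensors.state(); print(st['t'],st['position'],st['ft_force'],st['grip_width'],st['tcp_rot'].round(3).tolist())
im,i=shot('wrist','w1'); print(proj(i,[.566,.068,.135])); np.save('w1T.npy',i['camera_from_world'])
R=st['tcp_rot']; print(R.T@(np.array([.566,.068,.16])-st['position'])/0.06)
shot('scene','s1')
E
```

```text
1.4 [0.52756313 0.12866952 0.23265796] [0.78203542 1.21932747 0.70933538] 0.011149639082723893 [[0.305, 0.0, -0.952], [0.952, 0.0, 0.305], [0.0, -1.0, -0.0]]
[254.31352014 321.07862686]
[-0.76786327  1.21099016 -0.91823558]
```

View pics/w1.png

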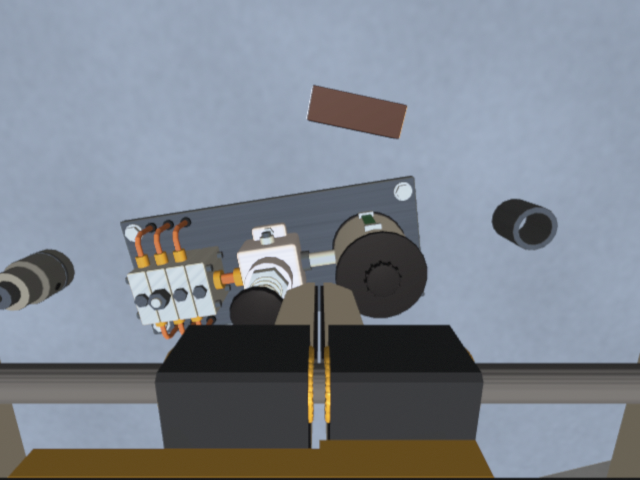

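View pics/s1.png

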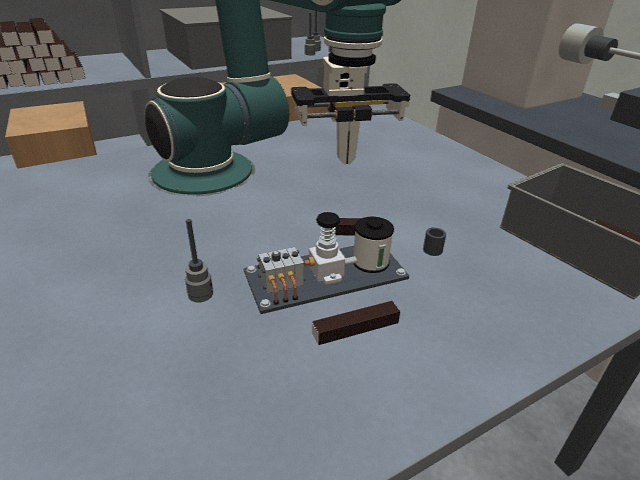

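```bash
python3 - <<'E'
from h import *
i=viewer.camera_info('wrist')
a=np.linspace(0,6.283,60)
im=cv2.imread('pics/w1.png')
k=ray(i,(257,316),.135); print(k, ray(i,(155,297),.08))
for c,col in (([.566,.068],(0,0,255)),(k[:2],(0,255,0))):
    for t in a:
        u=proj(i,[c[0]+.022*np.cos(t),c[1]+.022*np.sin(t),.133]); cv2.circle(im,(int(u[0]),int(u[1])),0,col,-1)
cv2.imwrite('pics/w1z.png',cv2.resize(im[240:340,100:330],None,fx=3.4,fy=3.4,interpolation=2))
E
```

```text
[0.56334403 0.06889945 0.135     ] [ 0.54280034 -0.02714711  0.08      ]
```

View pics/w1z.png

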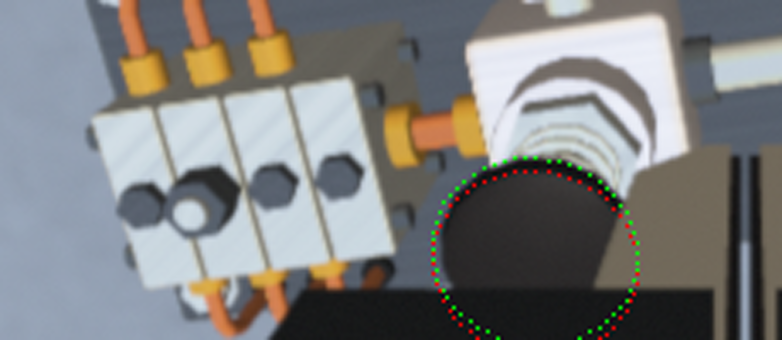

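The wrist view puts the knob centre at about (0.564, 0.070), and the pin at pixel (155,300). I'll move over the knob.

Request:
servo_tool --pt "-0.375 0 -0.44" --pt "-0.375 0 -0.44" --pt "0 0.6 0" --pt "0 0.5 0" --pt "0 0 0" --twist '[0,0,0,0,0]'

```text
t: 2.12
position: [0.5623, 0.072, 0.1645]
tcp_rot: [[0.305, -0.004, -0.952], [0.952, -0.0, 0.305], [-0.001, -1.0, 0.004]]
ft_force: [-0.5, -0.1, -0.2]
grip_width: 0.007
```

```bash
python3 - <<'E'
from h import *
st=sensors.state(); print(st['t'],st['position'],st['ft_force'])
for c,n in (('scene','s2'),('side','d2'),('wrist','w2')):
    im,i=shot(c,n)
a=cv2.imread('pics/s2.png')[190:290,240:410]; b=cv2.imread('pics/d2.png')[180:310,235:390]
a=cv2.resize(a,(400,240),interpolation=2);b=cv2.resize(b,(400,340),interpolation=2)
w=cv2.resize(cv2.imread('pics/w2.png')[180:400,:],(400,140))
z=np.zeros((340,800,3),np.uint8); z[:240,:400]=a; z[:,400:]=b
cv2.imwrite('pics/c2.png',z)
E
```

```text
2.125 [0.56233682 0.07198167 0.16453614] [-0.47846251 -0.05859426 -0.17336022]
```

View pics/c2.png

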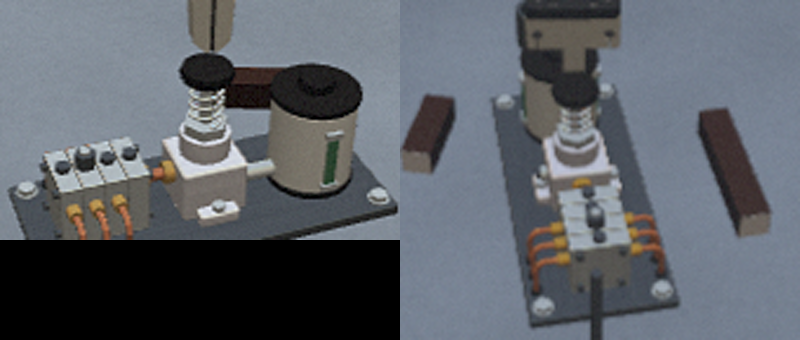

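View pics/w2.png

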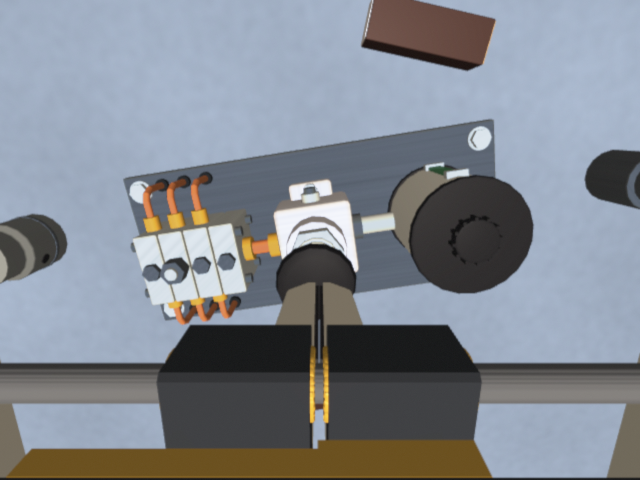

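The fingertips are centred over the knob (knob col 316, fingers 320), and the pin at (174,271) is visible. First press:

Request:
servo_tool --pt "0 0.2 0" --pt "0 0.2 0" --pt "0 0.2 0" --pt "0 0.09 0" --pt "0 0 0" --twist '[0,0,0,0,0]'

```text
t: 2.9
position: [0.5639, 0.0718, 0.1253]
tcp_rot: [[0.305, 0.001, -0.952], [0.952, 0.0, 0.305], [0.001, -1.0, -0.001]]
ft_force: [1.5, 1.5, 5.4]
grip_width: 0.008
```

Request:
servo_tool --pt "0 0.05 0" --pt "0 0 0" --twist '[0,0]'

```text
t: 3.15
position: [0.564, 0.0718, 0.1241]
tcp_rot: [[0.305, 0.002, -0.952], [0.952, 0.0, 0.305], [0.001, -1.0, -0.002]]
ft_force: [-7.3, 0.4, 21.3]
grip_width: 0.002
```

```bash
cat > look.py <<'E'
from h import *
import sys
n=sys.argv[1]
st=sensors.state(); print(st['t'],st['position'],st['ft_force'])
im,i=shot('wrist','w'+n); s,si=shot('scene','s'+n)
a=cv2.resize(im[200:330,110:380,::-1],(400,193),interpolation=2); b=cv2.resize(s[200:290,250:410,::-1],(400,225),interpolation=2)
z=np.zeros((225,800,3),np.uint8); z[:193,:400]=a; z[:,400:]=b
cv2.imwrite('pics/c%s.png'%n,z)
E
python3 look.py 3
```

```text
3.15 [0.56398551 0.07182342 0.12406026] [-7.31966049  0.42540985 21.32637895]
```

View pics/c3.png

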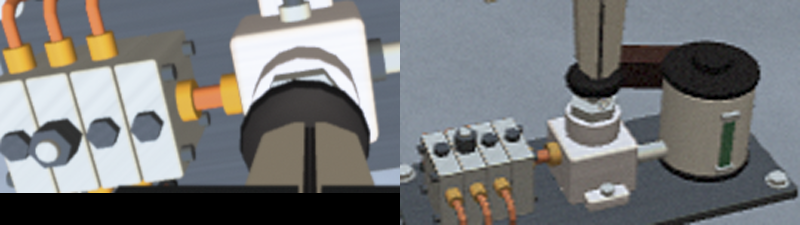

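On the stop (21 N, tip at 0.110) and the pin is still in. Let it up fully and look.

Request:
servo_tool --pt "0 -0.3 0" --pt "0 -0.3 0" --pt "0 0 0" --twist '[0,0,0]'

```text
t: 3.62
position: [0.564, 0.0717, 0.1598]
tcp_rot: [[0.305, 0.002, -0.952], [0.952, 0.0, 0.305], [0.001, -1.0, -0.002]]
ft_force: [0.1, 0.1, -0.6]
grip_width: 0.008
```

```bash
python3 look.py 4
```

```text
3.625 [0.56404237 0.07165198 0.15979717] [ 0.10553048  0.13062419 -0.61986653]
```

View pics/c4.png

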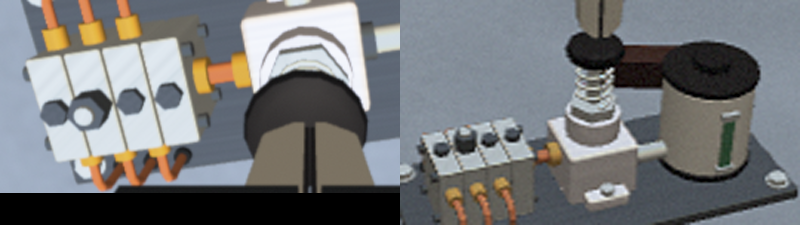

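Stroke 1 is done: the knob is up and the pin is in. Stroke 2:

Request:
servo_tool --pt "0 0.2 0" --pt "0 0.2 0" --pt "0 0.2 0" --pt "0 0.06 0" --pt "0 0 0" --twist '[0,0,0,0,0]'

```text
t: 4.35
position: [0.5641, 0.0717, 0.1236]
tcp_rot: [[0.305, 0.003, -0.952], [0.952, 0.0, 0.305], [0.001, -1.0, -0.003]]
ft_force: [-25.4, -2.1, 60.9]
grip_width: 0.006
```

Request:
servo_tool --pt "0 -0.3 0" --pt "0 -0.3 0" --pt "0 0 0" --twist '[0,0,0]'

```text
t: 4.72
position: [0.5637, 0.0716, 0.1551]
tcp_rot: [[0.305, 0.001, -0.952], [0.952, 0.0, 0.305], [0.0, -1.0, -0.001]]
ft_force: [0.4, -0.1, -0.8]
grip_width: 0.003
```

```bash
python3 look.py 5
```

```text
4.725 [0.56374981 0.07164833 0.1551436 ] [ 0.44336754 -0.13639443 -0.81882449]
```

View pics/c5.png

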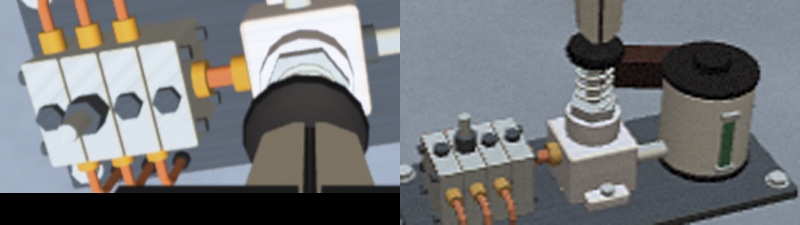

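Pin half-way at (wrist crop) and visibly raised in the scene view. Stroke 3 should be the last; I'll go down carefully.

Request:
servo_tool --pt "0 0.2 0" --pt "0 0.2 0" --pt "0 0.13 0" --pt "0 0.03 0" --pt "0 0 0" --twist '[0,0,0,0,0]'

```text
t: 5.45
position: [0.5639, 0.0717, 0.1239]
tcp_rot: [[0.305, 0.002, -0.952], [0.952, 0.0, 0.305], [0.001, -1.0, -0.002]]
ft_force: [-15.1, -1.7, 39.7]
grip_width: 0.007
```

On the stop. Now let it up.

Request:
servo_tool --pt "0 -0.3 0" --pt "0 -0.3 0" --pt "0 -0.1 0" --pt "0 0 0" --twist '[0,0,0,0]'

```text
t: 5.95
position: [0.5635, 0.0716, 0.1628]
tcp_rot: [[0.305, -0.0, -0.952], [0.952, -0.0, 0.305], [-0.0, -1.0, 0.0]]
ft_force: [-0.2, -0.3, 0.4]
grip_width: 0.007
```

```bash
python3 look.py 6; python3 - <<'E'
import cv2
a=cv2.imread('pics/s6.png')[215:275,250:340]; cv2.imwrite('pics/s6z.png',cv2.resize(a,None,fx=7,fy=7,interpolation=2))
E
```

```text
5.95 [0.56345644 0.07162538 0.16277599] [-0.20077676 -0.25736574  0.43443717]
```

View pics/c6.png

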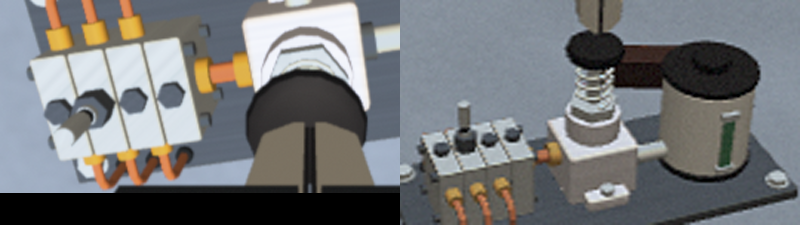

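View pics/s6z.png

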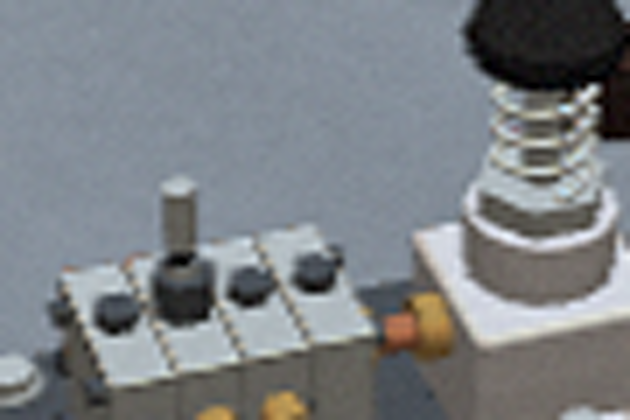

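The black groove shows at the foot. I'll check the tip height against its projection, and measure the pin's height in all three stages.

```bash
python3 - <<'E'
from h import *
i=viewer.camera_info('scene')
for z in (.08,.093,.104): print(z,proj(i,[.5485,-.0265,z]))
E
```

```text
0.08 [275.7301071  251.97792502]
0.093 [275.49291529 246.11134312]
0.104 [275.28888505 241.06496247]
```

Request:
servo_tool --pt "0 -0.6 0" --pt "0 -0.6 0" --pt "0 -0.4 0" --pt "0 0 0" --pt "0 0 0" --twist '[0,0,0,0,0]'

```text
t: 6.68
position: [0.5632, 0.0716, 0.2574]
tcp_rot: [[0.305, -0.002, -0.952], [0.952, -0.0, 0.305], [-0.001, -1.0, 0.002]]
ft_force: [-0.1, -0.4, -0.8]
grip_width: 0.003
```

```bash
python3 look.py 7
```

```text
6.675 [0.56318925 0.0715918  0.25735908] [-0.05692024 -0.368086   -0.81996319]
```

View pics/w7.png

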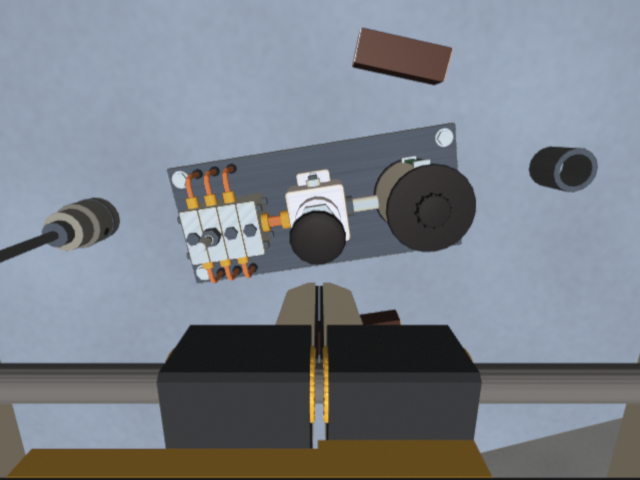

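View pics/s7.png

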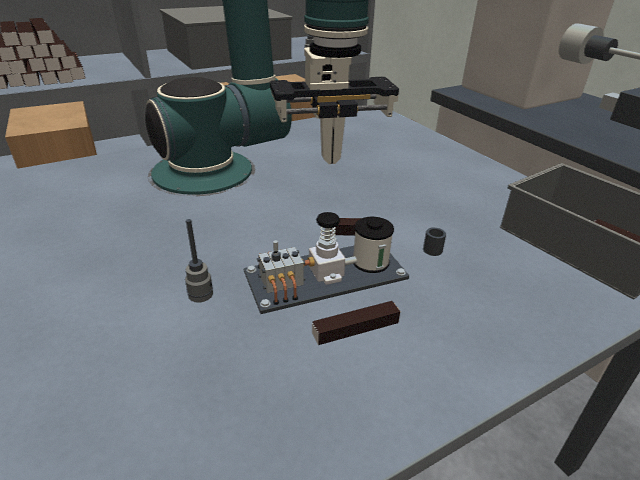

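The pin tip at row 241.4 matches the fully-out prediction of 241.1. The knob is up at (328,219), as at the start, the gripper is clear, and mandrel, sleeve and cartons haven't moved. I'll hand it in.

```bash
python3 -c "
from bench import workorder; print(workorder.close_job())"
```

```text
the job is handed in; nothing more can be done
None
```

The indicator pin is fully out after three full strokes of the palm knob, and the job is handed in; no verdict was given. I pushed with the closed fingertips on top of the knob, going down to the stop each time. The pin was still in after stroke 1, half-way after stroke 2 and fully out after stroke 3, so I stopped there.

- **Pin:** the black groove at its foot shows. In the scene picture its tip is at row 241.4, against 241.1 predicted for fully out.
- **Knob and arm:** the knob is back up, and the fingertips are about 11 cm clear above it with no contact force.
- **Bystanders:** the mandrel, sleeve and cartons look unmoved, going by eye on the before and after pictures.
- **Off plan:** on stroke 2 the wrist force reached about 61 N upward, with 25 N sideways, on the hard stop. That is more than I intended but below the 120 N wrist limit. I pressed less on stroke 3, at about 40 N.

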